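Point out the marinade ingredients in order

TASK

Show the kitchen helper what goes into the marinade: with the fingers pointing straight down, point at the middle of the garlic bulb, then the lemon, then the small grey salt shaker, in that order, stopping with the fingertips just above each (two or three centimetres clear) for about two seconds. Touch and move nothing, the wall cabinet included, and between the three travel well above everything, never coming down over the tin, the drinking glass or the spice jar that stand among them. Finish still pointing at the shaker and stay there.

Things in the scene. Friction and masses are not known exactly. Their poses are not given: they have to be found in the camera images.
- garlic: a whole pale pinkish-white garlic bulb, 60 x 57 mm across and 58 mm high, standing with its stem up. Stands loose on the worktop (z = 0); the origin is the centre of its underside, z axis up.
- lemon: a whole yellow lemon lying on its side, 71 x 53 mm across and 51 mm high; its x axis runs along its length. Stands loose on the worktop (z = 0); the origin is the centre of its underside, z axis up.
- shaker: a small grey salt shaker with a paler domed top with holes, 44 mm in diameter and 90 mm high, upright. Stands loose on the worktop (z = 0); the origin is the centre of its underside, z axis up.
- tuna_tin: bystander: a red food tin with a bare metal top, 57 mm in diameter and 72 mm high, upright. Stands loose on the worktop (z = 0); the origin is the centre of its underside, z axis up.
- shot_glass: bystander: a small clear drinking glass, 48 mm in diameter and 61 mm high, open at the top, upright. Stands loose on the worktop (z = 0); the origin is the centre of its underside, z axis up.
- spice_jar: bystander: a glass spice jar with a red screw cap and a label, 45 mm in diameter and 106 mm high, upright. Stands loose on the worktop (z = 0); the origin is the centre of its underside, z axis up.
- cabinet_edge (a point): the lower front edge of the green wall cabinet doors that hang over the back of the worktop: fixed; the doors fill the space above and run along y over the whole width, the cabinet's body begins 40 mm lower and 20 mm farther back, door knobs stand 22 mm out towards the robot. Keep the arm and hand on the robot's side of it.
Things that resemble listed ones, but are neither listed nor needed, are in the scene too. Of the things that look like the lemon, the largest one is meant.

How it is judged:
On the way, in this order (a step that is already met when the one before it is completed fails the run):
1. the tool points down at the garlic from just above it and dwells (horizontal distance between the grasp point and garlic below 0.022 m and height (world z) of the grasp point between 0.063 and 0.148 m and angle between the grasp point's own z axis and vertical above 2.6 rad), for 1.5 s.
2. the tool points down at the lemon from just above it and dwells (horizontal distance between the grasp point and lemon below 0.022 m and height (world z) of the grasp point between 0.056 and 0.141 m and angle between the grasp point's own z axis and vertical above 2.6 rad), for 1.5 s.
3. the tool points down at the shaker from just above it and dwells (horizontal distance between the grasp point and shaker below 0.022 m and height (world z) of the grasp point between 0.095 and 0.18 m and angle between the grasp point's own z axis and vertical above 2.6 rad), for 1.5 s.
At the end, for the whole second after the job is handed in: The tool point is still over the shaker: within 22 mm of its axis, 5 to 90 mm above its top (fingertips reach about 20 mm beyond the tool point), within 30 degrees of straight down; all six things are at rest within 10 mm of where they began (all of step 3 and distance of each of garlic, lemon, shaker, tuna_tin, shot_glass, spice_jar from where it was at the start of the episode below 0.01 m and linear speed of each of garlic, lemon, shaker, tuna_tin, shot_glass, spice_jar below 0.02 m/s); the robot touches nothing.
It fails at once if the robot touches something (contact force between any of the arm, the fingers and anything else above 0.3 N).
It fails at once if one of the six things is moved or lifted by more than 10 mm (distance of any of garlic, lemon, shaker, tuna_tin, shot_glass, spice_jar from where it was at the start of the episode above 0.01 m).
It fails at once if the tool comes down over the tin, the drinking glass or the spice jar (tool point within 30 mm of its axis and less than 70 mm above its top) ((horizontal distance between the grasp point and tuna_tin below 0.03 m and height (world z) of the grasp point below 0.142 m) or (horizontal distance between the grasp point and shot_glass below 0.03 m and height (world z) of the grasp point below 0.131 m) or (horizontal distance between the grasp point and spice_jar below 0.03 m and height (world z) of the grasp point below 0.176 m)).
It also fails if it takes over 58 s, if anything falls off the work surface, if the arm or the gripper's body presses on something with over 40 N, if the wrist force passes 120 N, or if a joint passes its speed limit or range.

ROBOT

A 7-joint arm with a two-finger parallel gripper is mounted at the origin on a cart in front of the work surface, level with it; the furniture and walls round the work are solid. World frame = base frame: x ahead of the robot, y to its left, z up, the work surface at z = 0. Lengths are in m, angles in rad, forces in N, time in s.
With the tool pointing down it reaches from about 0.4 to 0.85 m from the base axis. Payload 10.4 kg.
Tool frame: the origin (TCP) lies between the finger pads, 19 mm behind the fingertips; this is the grasp point; z points along the fingers, y is the line along which they close (so a half turn about z gives the same grasp; the last joint's range is limited). The gripper opens to 85 mm and grips with 20 to 120 N. Pads are 22 mm wide; open, the fingers measure 114 mm over their backs; the gripper's body (76 mm by 85 mm) begins 54 mm behind the grasp point. The pads swing forward as they close: fully open they stand 13 mm farther back than shut.
Start: joints at [-1.127, 0.332, -0.065, 1.46, 0.022, 1.35, -0.088], TCP at [0.281, 0.558, 0.25] pointing down, gripper open.
Joint ranges: [-2.6, 2.6], [-0.5, 2.12], [-1.47, 1.34], [0.16, 2.42], [-1.27, 4.41], [0.06, 2.06], [-2.6, 2.6]. Speed limits (rad/s): [2.22, 2.22, 2.79, 2.79, 3.14, 3.14, 3.14].

INTERFACE

Orientations are given as a unit quaternion [x, y, z, w].
In Python, from workcell import get_obs, camera, hand_in gives the robot as it stands. The module is installed in compiled form; this text tells all that it offers.
- The arm moves only by the tool move_arm, never from a script. Its argument "plan" is a list of rows, each an object with "delta_pos": the shift along the tool's x, y, z in fractions of the full range, 1 being 0.4 m, a list of three; "turn": the turn, a rotation vector about the tool's x, y, z in shares of pi rad (1.0 is pi rad), a list of three; "fingers": the closure, from 0 (fully open) to 1 (shut). A call has 1 to 12 rows; each row is the pose to reach, as a shift and turn from the pose commanded when the call began, along the tool's axes at that moment; what a row does not reach only later rows make up. A row lasts 1/8 s, in which the tool goes at most 62.5 mm and 10.7 degrees, less where a joint would pass 70% of its speed; a pose out of reach is approached as far as the arm can. Shift and turn numbers lie between -1 and 1, and a call with a number outside is refused. A call with a gripper value outside its range is refused whole. The fingers move at their own pace and stop on an object; "force" is the grip in N (left out, the last holds). Time passes only in rows, so rows that repeat a pose let the fingers close. It gives the time, the measured TCP pose, the force, the opening and the grip force at its end, in the units of the state.
- get_obs(): the state, without advancing time (a new reading comes with each control period).
- camera(name): name is "scene" or "top" or "wrist"; returns a dict with "color" (480x640x3 uint8, red, green, blue), "range_z" (480x640 float32, m along the optical axis (not along the pixel's ray), 0 where there is no reading), "fx", "fy", "cx", "cy" (pixels), "k1" (the pictures are not rectified: a ray, as slopes to the right and down, at radius r is drawn at 1 + k1 r^2 times it, then the intrinsics apply), "R" (3x3) and "t" (3): a world point X has camera coordinates R X + t; the wrist camera has in their place "tool_from_camera" (4x4, takes a point from camera to tool coordinates, whose origin is the TCP and whose axes are the flange's). Camera axes: x right, y down, z forward; pixel columns grow to the right and rows downward; lengths in m; the calibration is good to about 2 mm. A picture is of the moment at which its call begins: read the wrist's pose just before it.
- hand_in(): hands the job in; it is judged then, once.
The state is a dict: "clock": time; "joint_pos": joint angles; "joint_velocities": joint speeds; "tau": joint torques, N m; "position": TCP position; "ee_rot": TCP orientation; "ft_force": force on the tool from outside, world axes, zero at the start; "torque": the same for the moment, N m; "grip_width": opening from 0.0 (shut) to 1.0 (fully open); "grasp_force": force on a finger pad.
Only numpy, scipy, OpenCV 4.12 (cv2) and the standard library are available. Lean on these libraries where they do the work, as an engineer would, in place of code of your own. Each camera call takes 0.05 s, during which the arm holds its last target. There are 200 camera calls.

## Working session

There is one attempt and no reset: what is moved stays moved. The work goes in short steps, Python scripts to look and compute and a tool call to move; the robot and the scene stay as the last step left them, time stands still between calls to the robot, and variables do not carry over. Pictures are saved under pics/ and viewed, at most 10 in all, crops included, and the job is handed in when it is done.

Besides the shell and the picture viewer there is one more tool, called after "Request:" by a JSON object that holds its "op" and its "data", one argument or row to a line. move_arm: Moves the arm, as the interface text tells. Its arguments: {"type":"object","properties":{"plan":{"type":"array","items":{"type":"object","properties":{"delta_pos":{"type":"array","items":{"type":"number"}},"turn":{"type":"array","items":{"type":"number"}},"fingers":{"type":"number"}}}},"force":{"type":"number"}},"required":["plan"]}

```bash
mkdir -p pics; cat > h.py <<'E'
import numpy as np, cv2
from workcell import get_obs, camera, hand_in
def save(n,f):
    c=camera(n); cv2.imwrite(f,c['color'][:,:,::-1]); np.savez(f[:-4]+'.npz',**c); return c
def world(c,u,v,d=None,z=None):
    p=np.array([(u-c['cx'])/c['fx'],(v-c['cy'])/c['fy']]); s=p.copy()
    for _ in range(20): s=p/(1+c['k1']*(s@s))
    r=np.array([s[0],s[1],1.]); R=c['R'];t=c['t']; o=-R.T@t; w=R.T@r
    if d is None: d=(z-o[2])/w[2]
    return o+d*w
E
python3 -c "
from h import *
print(get_obs())
for n in ('top','scene'):
    c=save(n,f'pics/{n}.png'); print(n,c['R'],c['t'],c['fx'],c['k1'])
"
```

```text
{'clock': 0.0, 'joint_pos': array([-1.12658192,  0.33287391, -0.06473418,  1.46095202,  0.0216151 ,
        1.34993441, -0.08847918]), 'joint_velocities': array([ 0.00112337,  0.00135893, -0.00045763,  0.00111713, -0.0004395 ,
       -0.00131427, -0.0020094 ]), 'tau': array([ 9.27599358e-04, -6.25458455e+01,  4.98419360e-02, -3.91602159e+01,
        1.63327163e-02,  1.00239660e-02, -6.05718151e-05]), 'position': array([0.28110402, 0.55780723, 0.24920964]), 'ee_rot': array([ 2.31255825e-01,  9.72892698e-01, -7.23313747e-04, -1.34038665e-04]), 'ft_force': array([0.12678996, 0.04594897, 0.48225475]), 'torque': array([ 0.0491109 ,  0.00713569, -0.02787706]), 'grasp_force': 0.0, 'grip_width': 1.0015565099825294}
top [[ 0.00953608 -0.99993438 -0.00634887]
 [-0.98554287 -0.0083244  -0.16922162]
 [ 0.16915766  0.00787079 -0.98555758]] [0.01829715 0.58927787 1.36119593] 471.1353246579385 -0.018702395121918132
scene [[ 0.5149589  -0.85691896  0.02252176]
 [-0.38343847 -0.25376357 -0.8880197 ]
 [ 0.76667612  0.44865794 -0.45925351]] [-0.28275416  0.40946059  0.79658941] 515.5910198052424 -0.025399622041334172
```

View pics/top.png

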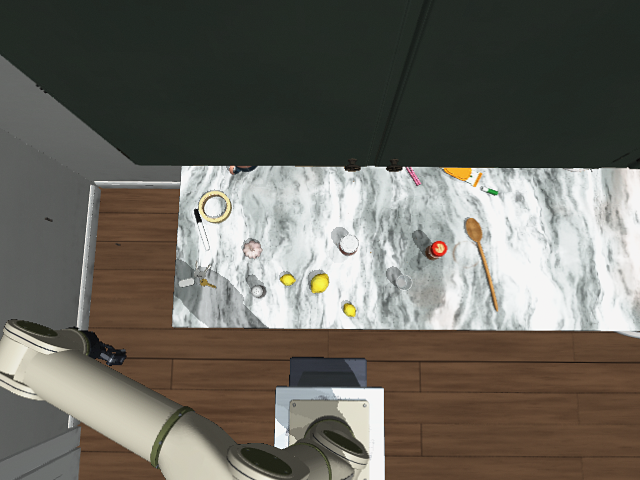

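View pics/scene.png

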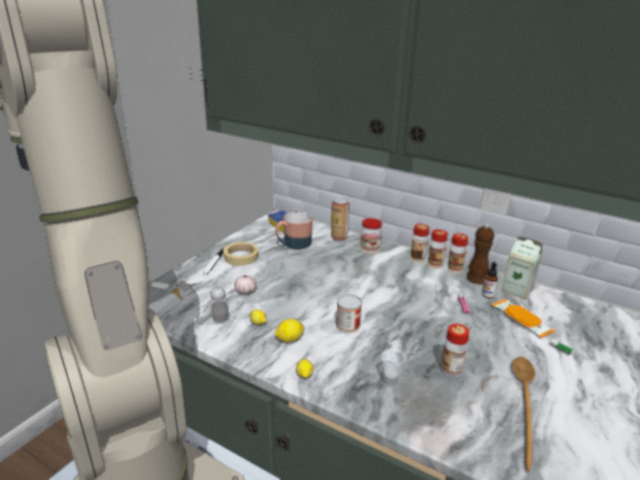

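The top view shows the garlic at (253,248), the largest lemon at (319,283), the shaker at (258,291), the tin at (348,243), the glass at (402,283) and the spice jar at (437,250). The scene view agrees: garlic (245,285), lemon (289,330), shaker (220,305), tin (349,313). Next I'll measure positions, using depth in both views.

```bash
cat > m.py <<'E'
from h import *
T=dict(np.load('pics/top.npz')); S=dict(np.load('pics/scene.npz'))
def cloud(c,u,v,r):
    P=[]
    for y in range(v-r,v+r+1):
        for x in range(u-r,u+r+1):
            d=c['range_z'][y,x]
            if d>0: P.append(world(c,x,y,d=d))
    return np.array(P)
tops={'garlic':(253,248),'lemon':(319,283),'shaker':(258,291),'tin':(348,243),'glass':(402,283),'jar':(437,250),'lem2':(287,280),'lem3':(349,310)}
sc={'garlic':(245,285),'lemon':(289,330),'shaker':(220,305),'tin':(349,313),'glass':(391,365),'jar':(456,348)}
for n,c,D,r in(('top',T,tops,16),('scene',S,sc,22)):
    for k,(u,v) in D.items():
        P=cloud(c,u,v,r); Q=P[P[:,2]>.02]
        if not len(Q): print(n,k,'none');continue
        lo,hi=np.percentile(Q,2,axis=0),np.percentile(Q,98,axis=0)
        t=Q[Q[:,2]>hi[2]-.012]
        print(n,k,len(Q),'lo',lo.round(3),'hi',hi.round(3),'mid',((lo+hi)/2).round(3),'top',t.mean(0).round(3))
# cabinet edge
for u in (250,330,450): print('cab',world(T,u,158,d=T['range_z'][158,u]).round(3))
im=T['color']
cv2.imwrite('pics/crop.png',cv2.resize(im[225:320,170:470,::-1],None,fx=2.6,fy=2.6,interpolation=cv2.INTER_CUBIC))
E
python3 m.py
```

```text
top garlic 259 lo [0.529 0.211 0.024] hi [0.577 0.261 0.054] mid [0.553 0.236 0.039] top [0.552 0.236 0.047]
top lemon 291 lo [0.427 0.006 0.027] hi [0.48  0.056 0.053] mid [0.454 0.031 0.04 ] top [0.454 0.031 0.047]
top shaker 177 lo [0.407 0.19  0.03 ] hi [0.445 0.227 0.092] mid [0.426 0.209 0.061] top [0.426 0.211 0.087]
top tin 332 lo [ 0.542 -0.081  0.027] hi [ 0.594 -0.029  0.075] mid [ 0.568 -0.055  0.051] top [ 0.569 -0.055  0.07 ]
top glass 132 lo [ 0.434 -0.237  0.021] hi [ 0.478 -0.193  0.064] mid [ 0.456 -0.215  0.043] top [ 0.457 -0.219  0.059]
top jar 298 lo [ 0.529 -0.331  0.026] hi [ 0.569 -0.29   0.111] mid [ 0.549 -0.31   0.069] top [ 0.551 -0.312  0.106]
top lem2 125 lo [0.45  0.109 0.021] hi [0.48  0.147 0.038] mid [0.465 0.128 0.029] top [0.464 0.129 0.031]
top lem3 127 lo [ 0.359 -0.075  0.021] hi [ 0.393 -0.042  0.039] mid [ 0.376 -0.059  0.03 ] top [ 0.376 -0.058  0.031]
scene garlic 345 lo [0.424 0.19  0.021] hi [0.57  0.254 0.078] mid [0.497 0.222 0.05 ] top [0.431 0.195 0.075]
scene lemon 478 lo [0.426 0.002 0.021] hi [0.475 0.048 0.05 ] mid [0.451 0.025 0.036] top [0.449 0.025 0.045]
scene shaker 534 lo [0.407 0.188 0.022] hi [0.534 0.242 0.088] mid [0.47  0.215 0.055] top [0.421 0.205 0.084]
scene tin 721 lo [ 0.541 -0.085  0.022] hi [ 0.595 -0.033  0.072] mid [ 0.568 -0.059  0.047] top [ 0.566 -0.059  0.068]
scene glass 590 lo [ 0.434 -0.24   0.022] hi [ 0.48  -0.197  0.061] mid [ 0.457 -0.218  0.042] top [ 0.457 -0.218  0.056]
scene jar 952 lo [ 0.527 -0.335  0.022] hi [ 0.562 -0.294  0.107] mid [ 0.545 -0.314  0.065] top [ 0.544 -0.316  0.104]
cab [0.695 0.181 0.454]
cab [0.696 0.005 0.454]
cab [ 0.696 -0.255  0.462]
```

View pics/crop.png

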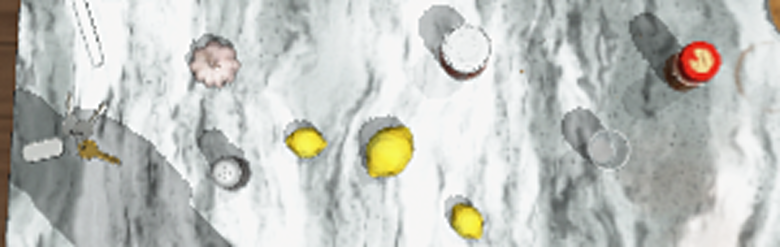

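```bash
cat > d.py <<'E'
from h import *
from scipy.spatial.transform import Rotation as Ro
o=get_obs(); R=Ro.from_quat(o['ee_rot']); p=o['position']
G=dict(garlic=(.551,.234,.102),lemon=(.452,.029,.096),shaker=(.424,.209,.136))
print(o['clock'],p.round(3),o['ft_force'].round(2),o['joint_pos'].round(2)); print(R.as_matrix().round(3))
for k,g in G.items():
    for z in (g[2],.25): print(k,z,R.inv().apply(np.array([*g[:2],z])-p).round(3))
E
python3 d.py; python3 -c "
from h import *
print(camera('wrist')['tool_from_camera'].round(3))"
```

```text
0.1 [0.281 0.558 0.249] [ 0.07 -0.24 -0.82] [-1.13  0.33 -0.06  1.46  0.02  1.35 -0.09]
[[-0.893  0.45  -0.001]
 [ 0.45   0.893 -0.001]
 [-0.    -0.001 -1.   ]]
garlic 0.102 [-0.387 -0.168  0.148]
garlic 0.25 [-0.387 -0.168 -0.   ]
lemon 0.096 [-0.391 -0.395  0.154]
lemon 0.25 [-0.391 -0.395 -0.   ]
shaker 0.136 [-0.285 -0.247  0.114]
shaker 0.25 [-0.285 -0.247 -0.   ]
[[ 0.001 -0.959 -0.282  0.073]
 [ 1.     0.001  0.001  0.001]
 [-0.001 -0.282  0.959 -0.124]
 [ 0.     0.     0.     1.   ]]
```

The manual's scale: shifts go in shares of 0.4 m and turns go in shares of pi rad. Converting my numbers, -0.387 m / 0.4 = -0.9675, -0.24 m / 0.4 = -0.6.

Request:
{"op": "move_arm", "data": {
  "plan": [
    {"delta_pos":[-0.1,-0.0425,0],"turn":[0,0,0],"fingers":1},
    {"delta_pos":[-0.2,-0.0875,0],"turn":[0,0,0],"fingers":1},
    {"delta_pos":[-0.3,-0.13,0],"turn":[0,0,0],"fingers":1},
    {"delta_pos":[-0.4,-0.175,0],"turn":[0,0,0],"fingers":1},
    {"delta_pos":[-0.5,-0.2175,0],"turn":[0,0,0],"fingers":1},
    {"delta_pos":[-0.6,-0.26,0],"turn":[0,0,0],"fingers":1},
    {"delta_pos":[-0.7,-0.305,0],"turn":[0,0,0],"fingers":1},
    {"delta_pos":[-0.8,-0.3475,0],"turn":[0,0,0],"fingers":1},
    {"delta_pos":[-0.9,-0.39,0],"turn":[0,0,0],"fingers":1},
    {"delta_pos":[-0.9675,-0.42,0],"turn":[0,0,0],"fingers":1},
    {"delta_pos":[-0.9675,-0.42,0],"turn":[0,0,0],"fingers":1},
    {"delta_pos":[-0.9675,-0.42,0],"turn":[0,0,0],"fingers":1}
  ]
}}

```text
clock: 1.65
position: [0.5507, 0.2347, 0.2497]
ee_rot: [0.231, 0.973, 0.0, -0.0]
ft_force: [0.7, 0.1, 0.6]
grip_width: -0.001
grasp_force: 0.0
```

```bash
python3 d.py; python3 -c "
from h import *
save('scene','pics/s2.png')"
```

```text
1.65 [0.551 0.235 0.25 ] [0.69 0.1  0.64] [-0.63  0.27  0.18  1.55 -0.05  1.33  0.66]
[[-0.893  0.449 -0.001]
 [ 0.449  0.893  0.   ]
 [ 0.001 -0.    -1.   ]]
garlic 0.102 [-0.001 -0.     0.148]
garlic 0.25 [-0.001 -0.001 -0.   ]
lemon 0.096 [-0.004 -0.228  0.154]
lemon 0.25 [-0.004 -0.228 -0.   ]
shaker 0.136 [ 0.102 -0.08   0.114]
shaker 0.25 [ 0.102 -0.08  -0.   ]
```

View pics/s2.png

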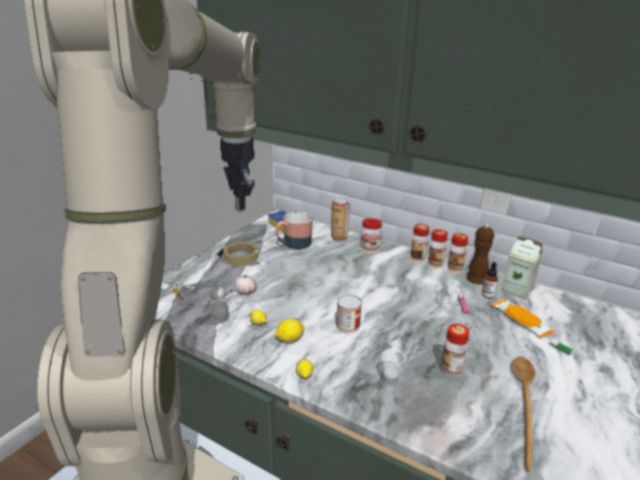

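The picture shows the shut fingers (tips at (240,208)) above the garlic at (245,285), with the wrist clear of the cabinet. Going down now.

To row units: 0.147 m / 0.4 = 0.3675, 0.06 m / 0.4 = 0.15.

Request:
{"op": "move_arm", "data": {
  "plan": [
    {"delta_pos":[0,0,0.075],"turn":[0,0,0],"fingers":1},
    {"delta_pos":[0,0,0.15],"turn":[0,0,0],"fingers":1},
    {"delta_pos":[0,0,0.225],"turn":[0,0,0],"fingers":1},
    {"delta_pos":[0,0,0.3],"turn":[0,0,0],"fingers":1},
    {"delta_pos":[0,0,0.35],"turn":[0,0,0],"fingers":1},
    {"delta_pos":[0,0,0.3675],"turn":[0,0,0],"fingers":1},
    {"delta_pos":[0,0,0.3675],"turn":[0,0,0],"fingers":1},
    {"delta_pos":[0,0,0.3675],"turn":[0,0,0],"fingers":1},
    {"delta_pos":[0,0,0.3675],"turn":[0,0,0],"fingers":1}
  ]
}}

```text
clock: 2.82
position: [0.5516, 0.2342, 0.1039]
ee_rot: [0.231, 0.973, 0.001, 0.0]
ft_force: [-0.4, -0.3, -0.5]
grip_width: 0.001
grasp_force: 0.0
```

```bash
python3 d.py; python3 -c "
from h import *
save('scene','pics/s3.png')"
```

```text
2.825 [0.552 0.234 0.104] [-0.38 -0.31 -0.45] [-0.61  0.4   0.17  1.71 -0.07  1.04  0.68]
[[-0.893  0.45   0.001]
 [ 0.45   0.893  0.001]
 [-0.001  0.001 -1.   ]]
garlic 0.102 [ 0.    -0.001  0.002]
garlic 0.25 [ 0.    -0.    -0.146]
lemon 0.096 [-0.003 -0.228  0.008]
lemon 0.25 [-0.003 -0.228 -0.146]
shaker 0.136 [ 0.103 -0.08  -0.032]
shaker 0.25 [ 0.103 -0.08  -0.146]
```

View pics/s3.png

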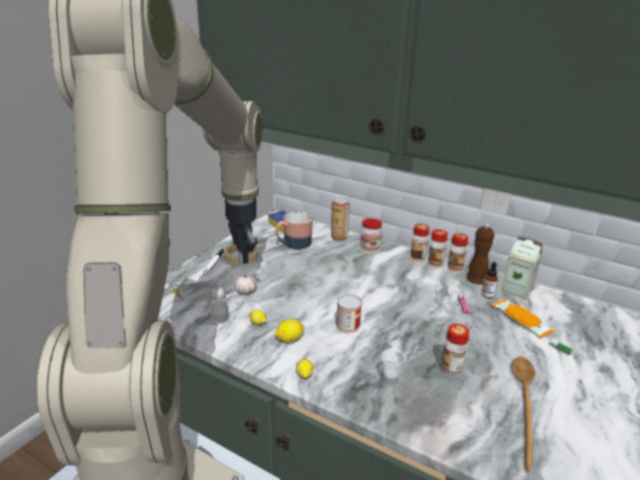

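The fingertips at (245,262) are just above the garlic top at (246,276), without contact. I'll hold for 2 s, then lift and travel.

Request:
{"op": "move_arm", "data": {
  "plan": [
    {"delta_pos":[0,0,0],"fingers":1,"turn":[0,0,0]},
    {"delta_pos":[0,0,0],"fingers":1,"turn":[0,0,0]},
    {"delta_pos":[0,0,0],"fingers":1,"turn":[0,0,0]},
    {"delta_pos":[0,0,0],"fingers":1,"turn":[0,0,0]},
    {"delta_pos":[0,0,0],"fingers":1,"turn":[0,0,0]},
    {"delta_pos":[0,0,0],"fingers":1,"turn":[0,0,0]},
    {"delta_pos":[0,0,0],"fingers":1,"turn":[0,0,0]},
    {"delta_pos":[0,0,0],"fingers":1,"turn":[0,0,0]},
    {"delta_pos":[0,0,0],"fingers":1,"turn":[0,0,0]},
    {"delta_pos":[0,0,0],"fingers":1,"turn":[0,0,0]},
    {"delta_pos":[0,0,0],"fingers":1,"turn":[0,0,0]},
    {"delta_pos":[0,0,0],"fingers":1,"turn":[0,0,0]}
  ]
}}

```text
clock: 4.38
position: [0.5513, 0.234, 0.1031]
ee_rot: [0.231, 0.973, 0.0, 0.0]
ft_force: [0.1, -0.4, -0.2]
grip_width: 0.001
grasp_force: 0.0
```

To row units: -0.228 m / 0.4 = -0.57, -0.001 m / 0.4 = -0.0025.

Request:
{"op": "move_arm", "data": {
  "plan": [
    {"delta_pos":[0,0,0],"fingers":1,"turn":[0,0,0]},
    {"delta_pos":[0,0,0],"fingers":1,"turn":[0,0,0]},
    {"delta_pos":[0,0,-0.1],"fingers":1,"turn":[0,0,0]},
    {"delta_pos":[0,0,-0.2],"fingers":1,"turn":[0,0,0]},
    {"delta_pos":[0,0,-0.3],"fingers":1,"turn":[0,0,0]},
    {"delta_pos":[0,-0.05,-0.3675],"fingers":1,"turn":[0,0,0]},
    {"delta_pos":[-0.0025,-0.15,-0.3675],"fingers":1,"turn":[0,0,0]},
    {"delta_pos":[-0.005,-0.275,-0.3675],"fingers":1,"turn":[0,0,0]},
    {"delta_pos":[-0.0075,-0.4,-0.3675],"fingers":1,"turn":[0,0,0]},
    {"delta_pos":[-0.0075,-0.5,-0.3675],"fingers":1,"turn":[0,0,0]},
    {"delta_pos":[-0.0075,-0.57,-0.3675],"fingers":1,"turn":[0,0,0]},
    {"delta_pos":[-0.0075,-0.57,-0.3675],"fingers":1,"turn":[0,0,0]}
  ]
}}

```text
clock: 5.88
position: [0.4509, 0.0272, 0.2504]
ee_rot: [0.233, 0.973, 0.0, 0.0]
ft_force: [0.3, 1.4, 0.4]
grip_width: 0.003
grasp_force: 0.0
```

```bash
python3 d.py
```

```text
5.875 [0.451 0.027 0.25 ] [0.35 1.37 0.36] [-0.46 -0.07  0.29  1.91  0.02  1.3   0.92]
[[-0.892  0.453  0.001]
 [ 0.453  0.892  0.001]
 [-0.     0.001 -1.   ]]
garlic 0.102 [0.004 0.23  0.149]
garlic 0.25 [0.004 0.23  0.001]
lemon 0.096 [-0.     0.002  0.154]
lemon 0.25 [-0.     0.002  0.   ]
shaker 0.136 [0.106 0.15  0.114]
shaker 0.25 [0.106 0.15  0.   ]
```

To row units: 0.153 m / 0.4 = 0.3825, 0.001 m / 0.4 = 0.0025.

Request:
{"op": "move_arm", "data": {
  "plan": [
    {"delta_pos":[0,0.0025,0.075],"turn":[0,0,0],"fingers":1},
    {"delta_pos":[0,0.0025,0.15],"turn":[0,0,0],"fingers":1},
    {"delta_pos":[0,0.0025,0.225],"turn":[0,0,0],"fingers":1},
    {"delta_pos":[0,0.0025,0.3],"turn":[0,0,0],"fingers":1},
    {"delta_pos":[0,0.0025,0.3625],"turn":[0,0,0],"fingers":1},
    {"delta_pos":[0,0.0025,0.3825],"turn":[0,0,0],"fingers":1},
    {"delta_pos":[0,0.0025,0.3825],"turn":[0,0,0],"fingers":1},
    {"delta_pos":[0,0.0025,0.3825],"turn":[0,0,0],"fingers":1},
    {"delta_pos":[0,0.0025,0.3825],"turn":[0,0,0],"fingers":1}
  ]
}}

```text
clock: 7.0
position: [0.4523, 0.0301, 0.0978]
ee_rot: [0.231, 0.973, 0.0, 0.001]
ft_force: [0.4, 1.0, -0.4]
grip_width: -0.002
grasp_force: 0.0
```

```bash
python3 d.py; python3 -c "
from h import *
save('scene','pics/s4.png')"
```

```text
7.0 [0.452 0.03  0.098] [ 0.43  0.98 -0.41] [-0.45  0.1   0.3   2.09 -0.04  0.95  0.97]
[[-0.893  0.45   0.001]
 [ 0.45   0.893  0.001]
 [-0.001  0.001 -1.   ]]
garlic 0.102 [ 0.004  0.226 -0.004]
garlic 0.25 [ 0.003  0.227 -0.152]
lemon 0.096 [-0.    -0.001  0.002]
lemon 0.25 [-0.    -0.001 -0.152]
shaker 0.136 [ 0.106  0.147 -0.038]
shaker 0.25 [ 0.106  0.147 -0.152]
```

View pics/s4.png

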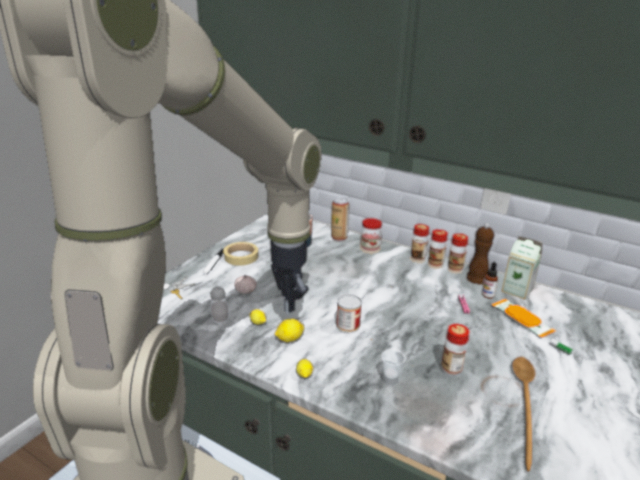

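The tips at (292,308) are just above the lemon at (289,330). Nothing has moved. I'll hold here, then go on to the shaker.

Request:
{"op": "move_arm", "data": {
  "plan": [
    {"delta_pos":[0,0,0],"fingers":1,"turn":[0,0,0]},
    {"delta_pos":[0,0,0],"fingers":1,"turn":[0,0,0]},
    {"delta_pos":[0,0,0],"fingers":1,"turn":[0,0,0]},
    {"delta_pos":[0,0,0],"fingers":1,"turn":[0,0,0]},
    {"delta_pos":[0,0,0],"fingers":1,"turn":[0,0,0]},
    {"delta_pos":[0,0,0],"fingers":1,"turn":[0,0,0]},
    {"delta_pos":[0,0,0],"fingers":1,"turn":[0,0,0]},
    {"delta_pos":[0,0,0],"fingers":1,"turn":[0,0,0]},
    {"delta_pos":[0,0,0],"fingers":1,"turn":[0,0,0]},
    {"delta_pos":[0,0,0],"fingers":1,"turn":[0,0,0]},
    {"delta_pos":[0,0,0],"fingers":1,"turn":[0,0,0]},
    {"delta_pos":[0,0,0],"fingers":1,"turn":[0,0,0]}
  ]
}}

```text
clock: 8.55
position: [0.4518, 0.0299, 0.097]
ee_rot: [0.231, 0.973, 0.0, -0.0]
ft_force: [-0.1, 0.0, -0.7]
grip_width: 0.003
grasp_force: 0.0
```

To row units: -0.153 m / 0.4 = -0.3825, 0.148 m / 0.4 = 0.37.

Request:
{"op": "move_arm", "data": {
  "plan": [
    {"delta_pos":[0,0,0],"fingers":1,"turn":[0,0,0]},
    {"delta_pos":[0,0,0],"fingers":1,"turn":[0,0,0]},
    {"delta_pos":[0,0,-0.1],"fingers":1,"turn":[0,0,0]},
    {"delta_pos":[0,0,-0.2],"fingers":1,"turn":[0,0,0]},
    {"delta_pos":[0,0,-0.3],"fingers":1,"turn":[0,0,0]},
    {"delta_pos":[0.025,0.035,-0.3825],"fingers":1,"turn":[0,0,0]},
    {"delta_pos":[0.0875,0.1225,-0.3825],"fingers":1,"turn":[0,0,0]},
    {"delta_pos":[0.15,0.21,-0.3825],"fingers":1,"turn":[0,0,0]},
    {"delta_pos":[0.2125,0.2975,-0.3825],"fingers":1,"turn":[0,0,0]},
    {"delta_pos":[0.265,0.37,-0.3825],"fingers":1,"turn":[0,0,0]},
    {"delta_pos":[0.265,0.37,-0.3825],"fingers":1,"turn":[0,0,0]},
    {"delta_pos":[0.265,0.37,-0.3825],"fingers":1,"turn":[0,0,0]}
  ]
}}

```text
clock: 10.05
position: [0.4239, 0.2091, 0.2499]
ee_rot: [0.232, 0.973, -0.0, -0.0]
ft_force: [0.2, -0.2, 0.1]
grip_width: 0.0
grasp_force: 0.0
```

```bash
python3 d.py
```

```text
10.05 [0.424 0.209 0.25 ] [ 0.15 -0.22  0.08] [-0.65 -0.01  0.1   1.85  0.    1.3   0.55]
[[-0.893  0.45  -0.   ]
 [ 0.45   0.893 -0.   ]
 [-0.    -0.    -1.   ]]
garlic 0.102 [-0.102  0.08   0.148]
garlic 0.25 [-0.102  0.079 -0.   ]
lemon 0.096 [-0.106 -0.148  0.154]
lemon 0.25 [-0.106 -0.148 -0.   ]
shaker 0.136 [-0.     0.     0.114]
shaker 0.25 [-0. -0. -0.]
```

Request:
{"op": "move_arm", "data": {
  "plan": [
    {"delta_pos":[0,0,0.075],"turn":[0,0,0],"fingers":1},
    {"delta_pos":[0,0,0.15],"turn":[0,0,0],"fingers":1},
    {"delta_pos":[0,0,0.225],"turn":[0,0,0],"fingers":1},
    {"delta_pos":[0,0,0.27],"turn":[0,0,0],"fingers":1},
    {"delta_pos":[0,0,0.285],"turn":[0,0,0],"fingers":1},
    {"delta_pos":[0,0,0.285],"turn":[0,0,0],"fingers":1},
    {"delta_pos":[0,0,0.285],"turn":[0,0,0],"fingers":1},
    {"delta_pos":[0,0,0.285],"turn":[0,0,0],"fingers":1},
    {"delta_pos":[0,0,0.285],"turn":[0,0,0],"fingers":1}
  ]
}}

```text
clock: 11.18
position: [0.4239, 0.2099, 0.1363]
ee_rot: [0.231, 0.973, 0.0, 0.0]
ft_force: [0.5, -0.2, 0.3]
grip_width: 0.0
grasp_force: 0.0
```

Request:
{"op": "move_arm", "data": {
  "plan": [
    {"delta_pos":[0,0,0],"fingers":1,"turn":[0,0,0]},
    {"delta_pos":[0,0,0],"fingers":1,"turn":[0,0,0]},
    {"delta_pos":[0,0,0],"fingers":1,"turn":[0,0,0]},
    {"delta_pos":[0,0,0],"fingers":1,"turn":[0,0,0]},
    {"delta_pos":[0,0,0],"fingers":1,"turn":[0,0,0]},
    {"delta_pos":[0,0,0],"fingers":1,"turn":[0,0,0]},
    {"delta_pos":[0,0,0],"fingers":1,"turn":[0,0,0]},
    {"delta_pos":[0,0,0],"fingers":1,"turn":[0,0,0]},
    {"delta_pos":[0,0,0],"fingers":1,"turn":[0,0,0]},
    {"delta_pos":[0,0,0],"fingers":1,"turn":[0,0,0]},
    {"delta_pos":[0,0,0],"fingers":1,"turn":[0,0,0]},
    {"delta_pos":[0,0,0],"fingers":1,"turn":[0,0,0]}
  ]
}}

```text
clock: 12.68
position: [0.4237, 0.2098, 0.136]
ee_rot: [0.231, 0.973, 0.0, -0.0]
ft_force: [-0.0, -0.7, -0.3]
grip_width: -0.001
grasp_force: 0.0
```

Request:
{"op": "move_arm", "data": {
  "plan": [
    {"delta_pos":[0,0,0],"fingers":1,"turn":[0,0,0]},
    {"delta_pos":[0,0,0],"fingers":1,"turn":[0,0,0]},
    {"delta_pos":[0,0,0],"fingers":1,"turn":[0,0,0]},
    {"delta_pos":[0,0,0],"fingers":1,"turn":[0,0,0]}
  ]
}}

```text
clock: 13.18
position: [0.4237, 0.2098, 0.136]
ee_rot: [0.231, 0.973, 0.0, 0.0]
ft_force: [1.1, -0.4, 0.0]
grip_width: 0.0
grasp_force: 0.0
```

```bash
python3 d.py|head -1; python3 -c "
from h import *
save('scene','pics/s5.png')"
```

```text
13.175 [0.424 0.21  0.136] [ 1.14 -0.43  0.03] [-0.65  0.1   0.1   1.99 -0.01  1.05  0.56]
```

View pics/s5.png

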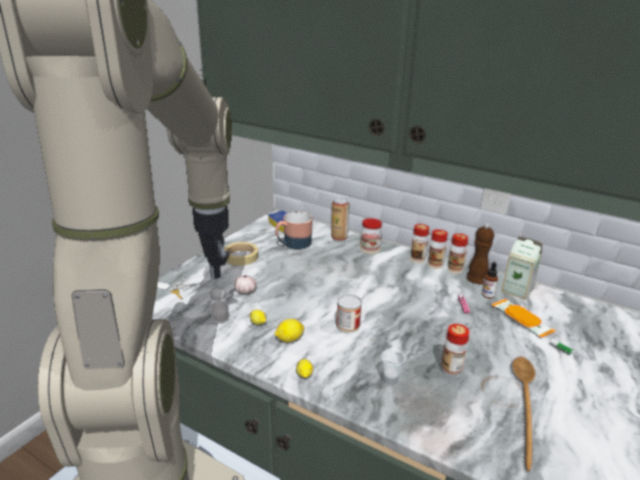

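The tips at (217,277) are just above the shaker top at (218,290), and everything stands where it began. Handing in.

```bash
python3 -c "
from h import *
print(hand_in())"
```

```text
the job is handed in; nothing more can be done
None
```

The arm pointed at the garlic, then the lemon, then the shaker, about two seconds each; nothing in the pictures had moved and no contact showed. It is still pointing at the shaker, and the job is handed in, though no verdict came back.

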